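# Tip the spare wheelsets out of the rack tray

### The arm

A 6-joint arm with a two-finger parallel gripper is mounted at the origin on a cart in front of the work surface, level with it; the furniture and walls round the work are solid. World frame = base frame: x ahead of the robot, y to its left, z up, the work surface at z = 0. Lengths are in m, angles in rad, forces in N, time in s.
With the tool pointing down it reaches from about 0.375 to 0.9 m from the base axis. Payload 3.1 kg.
Tool frame: the origin (TCP) lies between the finger pads; the fingertips stand 8 mm ahead of it and the grasp point (between the pads) lies 11 mm behind it; z points along the fingers, y is the line along which they close (so a half turn about z gives the same grasp; the last joint's range is limited). The gripper opens to 85 mm and grips with 20 to 120 N. Pads are 22 mm wide; open, the fingers measure 114 mm over their backs; the gripper's body (76 mm by 85 mm) begins 54 mm behind the grasp point. The pads swing forward as they close: fully open they stand 13 mm farther back than shut.
Start: joints at [1.117, 0.527, 1.433, -0, 1.181, -0.178], TCP at [0.17, 0.602, 0.214] pointing down, gripper open.
Joint ranges: [-3.08, 3.08], [-0.75, 2.2], [0.22, 2.44], [-1.43, 4.57], [0, 2.65], [-2.85, 2.85]. Speed limits (rad/s): [2.79, 2.79, 3.14, 3.14, 3.14, 3.14].

### API

Orientations are given as a unit quaternion [x, y, z, w].
In Python, from station import readout, cams, sign_off gives the robot as it stands.
- The arm moves only by the tool send_rows, never from a script. Its argument "commands" is text: rows parted by semicolons, each of 5 numbers parted by spaces: the finger opening in mm, from 0 to 85.4, then the shift along the tool's x, y, z each as a share of 0.02 m, from -1 to 1, then the turn about the tool's z as a share of 4 degrees, from -1 to 1. In form: grip dx dy dz spin; .... A call has 1 to 20 rows; each row shifts and turns the commanded pose from where the row before left it, along the tool's axes as they then stand; what a row does not reach is not made up. A row lasts 1/12 s, in which the tool goes at most 41.7 mm and 7.16 degrees, less where a joint would pass 70% of its speed; a pose out of reach is approached as far as the arm can. A call with a number of a shift or a turn outside -1 to 1 is refused whole. A call with a gripper value outside its range is refused whole. The fingers move at their own pace and stop on an object; "grip_force" is the grip in N (left out, the last holds). Time passes only in rows, so rows that do not move let the fingers close. It gives the time, the measured TCP pose, the force, the opening and the grip force at its end, in the units of the state.
- readout.sense(): the state, without advancing time (a new reading comes with each control period).
- cams.snapshot(name): name is "scene" or "side" or "wrist"; returns a dict with "pixels" (384x512x3 uint8, red, green, blue), "intrinsics" (3x3 intrinsics, pixels), "eye" and "rotation" of the camera in the world. Camera axes: x right, y down, z forward; pixel columns grow to the right and rows downward; lengths in m; the calibration is good to about 2 mm. A picture is of the moment at which its call begins. There is no depth.
- sign_off(): hands the job in; it is judged then, once.
The state is a dict: "t": time; "q": joint angles; "qd": joint speeds; "tau": joint torques, N m; "tcp_pos": TCP position; "tool_rot": TCP orientation; "force": force on the tool from outside, world axes, zero at the start; "ft_torque": the same for the moment, N m; "finger_gap": opening from 0.0 (shut) to 1.0 (fully open); "gripper_force": force on a finger pad.
Only numpy, scipy, OpenCV 4.12 (cv2) and the standard library are available. Lean on these libraries where they do the work, as an engineer would, in place of code of your own. Each camera call takes 0.05 s, during which the arm holds its last target. There are 200 camera calls.

### The job

The four spare wheelsets lie in the tip-out tray under the low shelf of the bench rack. Swing the hasp off the tray, stand the blue sorting dish on the bench below the tray's mouth, draw the tray out to its stop and tip it by its thumb tab so that all four wheelsets pour into the dish, without jamming the back of the tray hard against the shelf above it. Then push the empty tray fully home, swing the hasp back down into its catch, and leave the other things on and around the rack where they are.

Things in the scene. Friction and masses are not known exactly. Their poses are not given: they have to be found in the camera images.
- rack: fixed plywood bench rack, 121 deep, 182 high. Origin on the bench below the middle of the tray bay's mouth, in the plane of the rack's front; x points into the rack (away from the user), y to its left, z up. Tray bay y -40 to 40, mouth narrowed by brass strips to y -33 to 33; storage bay on its left (y 48 to 94). Space under the deck open to the front, 112 high.
- deck_edge (a point): middle of the front edge of the tray bay's deck, rack (0, 0, 120): a brass rod of radius 4 (axis at rack x 4, z 116) over which the tray tips. The deck is level, top 120 above the bench. The dish stands well with its middle about 85 in front of this edge, where the wheelsets land (they fall 45 to 110 in front of it). Axes as the rack.
- shelf_board: the low shelf: top board of the rack, 10 thick, its underside 172 above the bench, so 52 clear above the deck. Origin on its underside above the rack's origin, same axes; x -2 to 123, y -50 to 104. Two paint pots stand at its back.
- hasp (a joint): brass drop-bar hasp, rad: 0 = bar level across the tray's front, down in the catch; grows as its free left end is lifted and swung over to the rack's right; 2.0 = stop, standing open, leaning 25 degrees past upright to the right, where it stays. Free running and damped; from upright it falls to either side by its own weight in 1 to 2 s. Axis parallel to rack x through rack (-9, -44, 140).
- hasp_grip (a point): grip point of the hasp: middle of a black round peg, diameter 14, that points from the bar's free end to the user, along rack x, from rack x -12 to -48. This point is at rack x -34, 106 from the hasp's axis; closed it is at rack (-34, 62, 140). The bar is 6 thick, 10 high, rack x -12 to -6. The catch is a small hook at rack y 40 to 48, reaching to rack x -16.
- tip_tray: loose counterweighted steel tray, 0.45 kg, 60 wide, 112 long, walls 30 high (37 in the front half), open at its front (the mouth). Origin under the middle of its front edge; x to its back, y left, z up. Home: origin at rack (0, 0, 120), back 1 mm from the rack's back. Slides out along rack -x by 60, where side pins meet the mouth strips (stop). Let go, it falls back level by itself.
- tray_back (a point): top of the middle of the tray's back wall, tray (112, 0, 30): it rises as the tray tips (mouth down) over the deck's edge and meets the shelf at about 0.56 rad if drawn right out, at 0.31 rad if half out. The tray's inner floor is slippery (friction about 0.2) and slopes 13 degrees down to the back; the wheelsets have all run out at 0.45 to 0.5 rad. Axes as the tray.
- tray_tab (a point): middle of the tray's thumb tab, tray (-40, 53, 0): a level plate 4 thick, its top level with the tray's underside, left in front of the mouth, tray x -66 to 0, y 28 to 74. A red lip, 6 thick, 14 high, stands on its front edge (tray x -66 to -60): a fingertip set on the plate can draw the tray by the lip, and pressing the plate down (1 to 3 N) tips it. Axes as the tray.
- sorting_dish: loose blue open dish, 0.12 kg, 114 (x) by 106 (y) by 36 high over its rim; rim 8 thick, rounded; its middle lies 53 (x walls) or 49 (y walls) from the dish's middle; walls 5, floor 3. Origin in the middle of its underside. Any wall can be pinched across the rim from above. Its place below the mouth is partly overhung by the tray's tab (116 clear under it), so it goes in from the front.
- axle_0: spare wheelset 1 of 4: steel axle with two wheels, 36 long, 17 diameter, 12 g. Origin on its surface below the middle of the axle as it was first laid; its x runs along the axle. Starts in the tray.
- axle_1: spare wheelset 2 of 4: steel axle with two wheels, 36 long, 17 diameter, 12 g. Origin on its surface below the middle of the axle as it was first laid; its x runs along the axle. Starts in the tray.
- axle_2: spare wheelset 3 of 4: steel axle with two wheels, 36 long, 17 diameter, 12 g. Origin on its surface below the middle of the axle as it was first laid; its x runs along the axle. Starts in the tray.
- axle_3: spare wheelset 4 of 4: steel axle with two wheels, 36 long, 17 diameter, 12 g. Origin on its surface below the middle of the axle as it was first laid; its x runs along the axle. Starts in the tray.
- multimeter: bystander: yellow multimeter, 130 (x) by 68 by 38, origin under its middle
- train_controller: bystander: black hand controller, 105 (x) by 58 by 36, origin under its middle
- glue_bottle: bystander: glue bottle with red nozzle, 38 diameter, 108 high, origin under its middle
- ballast_jar: bystander: jar with orange lid, 45 diameter, 65 high, to the right of the rack, origin under its middle
- red_pot: bystander: red paint pot, 28 diameter, 32 high, at the back of the rack's top, origin under its middle
- green_pot: bystander: green paint pot, 28 diameter, 32 high, at the back of the rack's top, origin under its middle

How it is judged:
By the outcome, as a careful person would: the job done as asked, in the order asked, and still so for the second after the job is handed in, with the robot touching nothing.
It also fails if it takes over 70 s, if anything falls off the work surface, if the arm or the gripper's body presses on something with over 40 N, if the wrist force passes 120 N, or if a joint passes its speed limit or range.

## Working session

There is one attempt and no reset: what is moved stays moved. The work goes in short steps, Python scripts to look and compute and a tool call to move; the robot and the scene stay as the last step left them, time stands still between calls to the robot, and variables do not carry over. Pictures are saved under pics/ and viewed, at most 10 in all, crops included, and the job is handed in when it is done.

Besides the shell and the picture viewer there is one more tool, called after "Request:" by a JSON object that holds its "fn" and its "kwargs", one argument or row to a line. send_rows: Moves the arm, as the interface text tells. Its arguments: {"type":"object","properties":{"commands":{"type":"string"},"grip_force":{"type":"number"}},"required":["commands"]}

```bash
mkdir -p pics; ls
cat > h.py <<'E'
import numpy as np,cv2
from station import readout,cams,sign_off
def snap(n,f=None):
    s=cams.snapshot(n); 
    if f: cv2.imwrite('pics/'+f,s['pixels'][:,:,::-1])
    np.savez(''+n+'.npz',**{k:np.array(v) for k,v in s.items()}); return s
def load(n): return np.load(''+n+'.npz')
def onplane(s,uv,z):
    K=np.array(s['intrinsics']);R=np.array(s['rotation']);e=np.array(s['eye'])
    d=R@np.linalg.solve(K,[uv[0],uv[1],1]); return e+d*(z-e[2])/d[2]
def proj(s,p):
    K=np.array(s['intrinsics']);R=np.array(s['rotation']);e=np.array(s['eye'])
    c=R.T@(np.asarray(p)-e); c=K@c; return c[:2]/c[2]
def st():
    s=readout.sense(); print({k:np.round(s[k],4).tolist() for k in ['t','q','tcp_pos','tool_rot','force','finger_gap','gripper_force']})
E
python3 - <<'E'
from h import *
st()
a=snap('scene');b=snap('side')
print(a['eye'],a['rotation'],a['intrinsics'],b['eye'],b['rotation'])
cv2.imwrite('pics/a.png',cv2.resize(a['pixels'][:,:,::-1],(800,600)))
cv2.imwrite('pics/b.png',cv2.resize(b['pixels'][:,:,::-1],(800,600)))
E
```

```text
pics
{'t': 0.0, 'q': [1.1175, 0.5284, 1.4339, -0.0, 1.1814, -0.1785], 'tcp_pos': [0.1692, 0.6009, 0.2126], 'tool_rot': [0.137, 0.9906, -0.001, -0.0003], 'force': [0.1506, -0.4654, 0.5581], 'finger_gap': 0.9982, 'gripper_force': 0.0}
[ 0.21612208 -0.35952075  0.77658461] [ 0.88164609 -0.30095956  0.12040285 -0.34296745] [[387.71716071   0.         252.53190696]
 [  0.         387.71716071 187.43696098]
 [  0.           0.           1.        ]] [0.62013923 0.96436153 0.64265002] [ 0.03671099  0.86841495 -0.49438049 -0.00978282]
```

View pics/a.png

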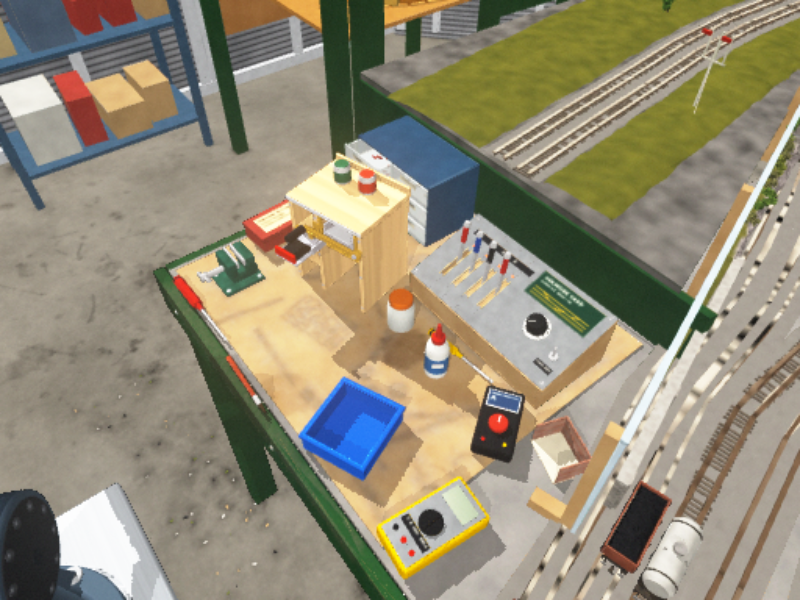

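View pics/b.png

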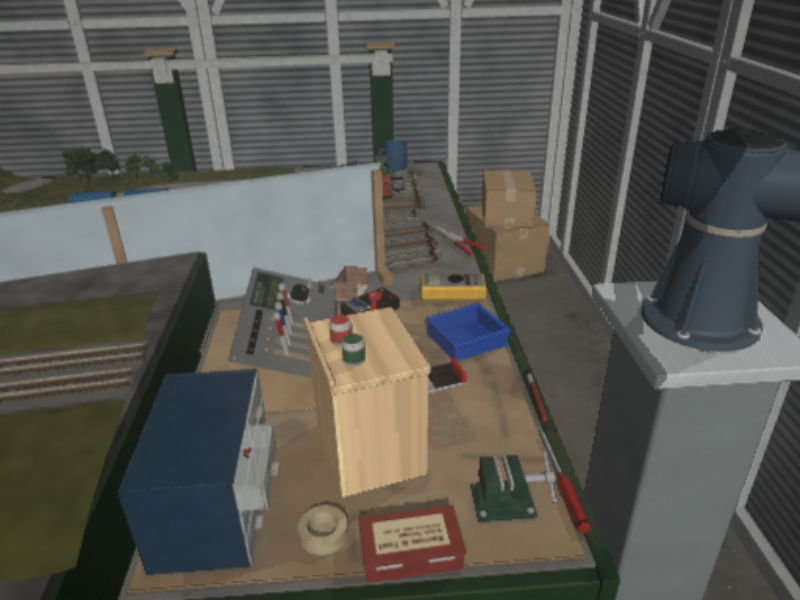

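```bash
cat >> h.py <<'E'
from scipy.spatial.transform import Rotation as Ro
def fix(s):
    s={k:np.array(s[k]) for k in ['pixels','intrinsics','eye','rotation']}
    if s['rotation'].shape==(4,): s['rotation']=Ro.from_quat(s['rotation']).as_matrix()
    return s
def crop(s,u0,v0,u1,v1,k,f):
    cv2.imwrite('pics/'+f,cv2.resize(s['pixels'][v0:v1,u0:u1,::-1],None,fx=k,fy=k,interpolation=cv2.INTER_CUBIC))
E
python3 - <<'E'
from h import *
a=fix(load('scene'));b=fix(load('side'))
A=a['pixels'][:,:,::-1];B=b['pixels'][:,:,::-1]
c1=cv2.resize(A[90:200,150:280],None,fx=4,fy=4,interpolation=2)   # 520x440
c2=cv2.resize(B[185:320,190:335],None,fx=3,fy=3,interpolation=2)
cv2.imwrite('pics/c1.png',cv2.resize(A[90:205,150:280],None,fx=6,fy=5.2,interpolation=2))
# dish corners in scene (1/1.5625)
for n,uv,z in [('dish L',(302,434),.036),('dish T',(346,378),.036),('dish R',(405,407),.036),('dish B',(362,477),.036)]:
    print(n,onplane(a,np.array(uv)/1.5625,z).round(4))
for n,uv,z in [('top L',(287,192),.182),('T',(338,154),.182),('R',(410,187),.182),('B',(352,233),.182)]:
    print(n,onplane(a,np.array(uv)/1.5625,z).round(4))
for n,uv,z in [('top bl',(306,320),.182),('br',(391,311),.182),('fr',(427,369),.182),('fl',(324,384),.182)]:
    print(n,onplane(b,np.array(uv)/1.5625,z).round(4))
for n,uv in [('dishL',(427,318)),('T',(480,306)),('R',(508,330)),('B',(455,352))]:
    print(n,onplane(b,np.array(uv)/1.5625,.036).round(4))
E
```

```text
dish L [0.3765 0.0462 0.036 ]
dish T [0.4766 0.0854 0.036 ]
dish R [ 0.5146 -0.0062  0.036 ]
dish B [ 0.4049 -0.0545  0.036 ]
top L [0.5525 0.344  0.182 ]
T [0.6742 0.3807 0.182 ]
R [0.7143 0.2364 0.182 ]
B [0.5782 0.2029 0.182 ]
top bl [0.7045 0.2192 0.182 ]
br [0.5867 0.2077 0.182 ]
fr [0.5514 0.3475 0.182 ]
fl [0.6755 0.3648 0.182 ]
dishL [ 0.5128 -0.001   0.036 ]
T [ 0.4103 -0.0326  0.036 ]
R [0.3766 0.053  0.036 ]
B [0.4782 0.1098 0.036 ]
```

View pics/c1.png

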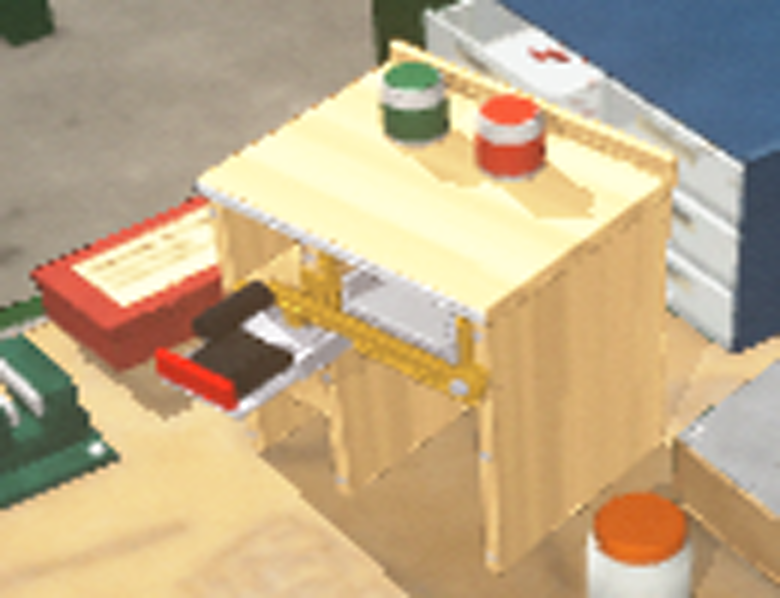

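```bash
cat >> h.py <<'E'
def cu(u,v): return (u/6+150,v/5.2+90)
E
python3 - <<'E'
from h import *
from scipy.optimize import least_squares
a=fix(load('scene'));b=fix(load('side'))
# point list: cam, uv, rack coord
P=[(a,cu(198,183),(-2,104,182)),(a,cu(487,318),(-2,-50,182)),(a,cu(487,322+0),(-2,-50,180)),
(a,cu(497,570),(0,-48,0)),
(b,np.array((427,369))/1.5625,(-2,104,182)),(b,np.array((391,311))/1.5625,(-2,-50,182)),
(a,cu(195,333),(-48,62,140)),(a,cu(268,290),(-12,62,140)),(a,cu(157,352),(-66,74,14)+0*np.ones(1) if 0 else (-66,74,134)),(a,cu(236,385),(-66,28,134))]
def T(p,r):
    x,y,th=p; r=np.array(r)/1000; c,s=np.cos(th),np.sin(th)
    return np.array([x+c*r[0]-s*r[1],y+s*r[0]+c*r[1],r[2]])
f=lambda p:np.concatenate([proj(c,T(p,r))-uv for c,uv,r in P])
s=least_squares(f,[.57,.25,.2],loss='soft_l1')
print(s.x,f(s.x).reshape(-1,2).round(1))
for r in [(-34,62,140),(-26,53,120),(-40,53,120),(-85,0,0),(4,0,116)]: print(r,T(s.x,r).round(4))
# pots etc sanity; dish fit
D=[(a,np.array(u)/1.5625,r) for u,r in [((302,434),(-57,53,36)),((346,378),(57,53,36)),((405,407),(57,-53,36)),((362,477),(-57,-53,36))]]
D+=[(b,np.array(u)/1.5625,r) for u,r in [((427,318),(57,-53,36)),((480,306),(-57,-53,36)),((508,330),(-57,53,36)),((455,352),(57,53,36))]]
g=lambda p:np.concatenate([proj(c,T(p,r))-uv for c,uv,r in D])
d=least_squares(g,[.44,.02,.3]);print('dish',d.x,g(d.x).reshape(-1,2).round(1))
# bystanders
for n,uv,z in [('jar',(400,297),.065),('glue top',(439,328),.108),('meter',(432,523),.038),('vise',(235,250),.04),('vise top',(240,247),.07)]:
    print(n,onplane(a,np.array(uv)/1.5625,z).round(3))
E
```

```text
[0.57655693 0.24166346 0.23833321] [[ 0.2 -1.6]
 [-0.3 -1.1]
 [-0.3 -1.2]
 [ 0.4  1.4]
 [ 0.4 -1.7]
 [-0.3 -3.5]
 [ 1.5 -0.6]
 [-0.2  0. ]
 [-0.7 -0.6]
 [-0.3  1.4]]
(-34, 62, 140) [0.5289 0.2939 0.14  ]
(-26, 53, 120) [0.5388 0.287  0.12  ]
(-40, 53, 120) [0.5252 0.2837 0.12  ]
(-85, 0, 0) [0.494  0.2216 0.    ]
(4, 0, 116) [0.5804 0.2426 0.116 ]
dish [0.44322711 0.02030558 0.36499022] [[-3.   0.3]
 [-0.8 -1.6]
 [ 1.   0.6]
 [ 0.2 -3. ]
 [-1.2 -1.4]
 [-0.6 -3. ]
 [ 1.7 -0.8]
 [-0.8 -4.3]]
jar [0.622 0.143 0.065]
glue top [0.605 0.032 0.108]
meter [ 0.437 -0.157  0.038]
vise [0.475 0.426 0.04 ]
vise top [0.475 0.395 0.07 ]
```

Request:
{"fn": "send_rows", "kwargs": {
  "commands": "85 0 0 -1 -1; 85 0 0 -1 -1; 85 0 0 -0.5 -1; 85 0 0 0 -1; 85 0 0 0 -1; 85 0 0 0 -1; 85 0 0 0 -1; 85 0 0 0 -0.35; 85 0 0 0 0"
}}

```text
t: 0.85
tcp_pos: [0.1694, 0.6012, 0.2631]
tool_rot: [-0.119, 0.993, -0.0, -0.0]
force: [-0.4, -0.3, -0.7]
finger_gap: 0.995
gripper_force: 0.0
```

Request:
{"fn": "send_rows", "kwargs": {
  "commands": "85 -0.69 -0.96 0 0; 85 -0.69 -0.96 0 0; 85 -0.69 -0.96 0 0; 85 -0.69 -0.96 0 0; 85 -0.69 -0.96 0 0; 85 -0.69 -0.96 0 0; 85 -0.69 -0.96 0 0; 85 -0.69 -0.96 0 0; 85 -0.69 -0.96 0 0; 85 -0.69 -0.96 0 0; 85 -0.69 -0.96 0 0; 85 -0.69 -0.96 0 0; 85 -0.69 -0.96 0 0; 85 -0.69 -0.96 0 0; 85 -0.69 -0.96 0 0; 85 -0.69 -0.96 0 0; 85 -0.69 -0.96 0 0; 85 -0.69 -0.96 0 0; 85 -0.69 -0.96 0 0; 85 0 0 0 0"
}}

```text
t: 2.52
tcp_pos: [0.5141, 0.3061, 0.2633]
tool_rot: [-0.116, 0.993, -0.001, 0.001]
force: [0.4, -0.4, 0.1]
finger_gap: 0.999
gripper_force: 0.0
```

```bash
cat >> h.py <<'E'
RK=np.array([.57656,.24166,.2383])
def rk(p):
    x,y,th=RK;c,s=np.cos(th),np.sin(th);d=np.asarray(p)[:2]-[x,y]
    return np.array([c*d[0]+s*d[1],-s*d[0]+c*d[1],p[2]])*1000
def wd(r):
    x,y,th=RK;r=np.array(r)/1000;c,s=np.cos(th),np.sin(th)
    return np.array([x+c*r[0]-s*r[1],y+s*r[0]+c*r[1],r[2]])
def rs():
    s=readout.sense();R=Ro.from_quat(s['tool_rot']).as_matrix()
    print('t',round(s['t'],2),'rack',rk(s['tcp_pos']).round(1),'ytool-ry deg',np.degrees(np.arctan2(R[1,1],R[0,1])-np.pi/2-RK[2]).round(2),'F',np.round(s['force'],1),'gap',round(s['finger_gap']*85.4,1),'q6',s['q'][5])
E
python3 - <<'E'
from h import *
rs()
s=fix(snap('wrist')); print(s['eye'],s['rotation'].round(2))
cv2.imwrite('pics/w1.png',cv2.resize(s['pixels'][:,:,::-1],(800,600)))
for r in [(-34,62,140),(-48,62,140),(-12,62,140),(-66,74,134),(-66,28,134),(-2,104,182),(-2,-50,182)]: print(r,(proj(s,wd(r))*1.5625).round(0))
E
```

```text
t 2.52 rack [-45.5  77.4 263.3] ytool-ry deg -0.3 F [ 0.4 -0.4  0.1] gap 85.3 q6 -1.45151509801269
[0.43325652 0.28640297 0.4233211 ] [[-0.23  0.92  0.31]
 [ 0.97  0.22  0.07]
 [-0.    0.32 -0.95]]
(-34, 62, 140) [383. 302.]
(-48, 62, 140) [383. 278.]
(-12, 62, 140) [384. 338.]
(-66, 74, 134) [404. 244.]
(-66, 28, 134) [322. 245.]
(-2, 104, 182) [463. 387.]
(-2, -50, 182) [163. 388.]
```

View pics/w1.png

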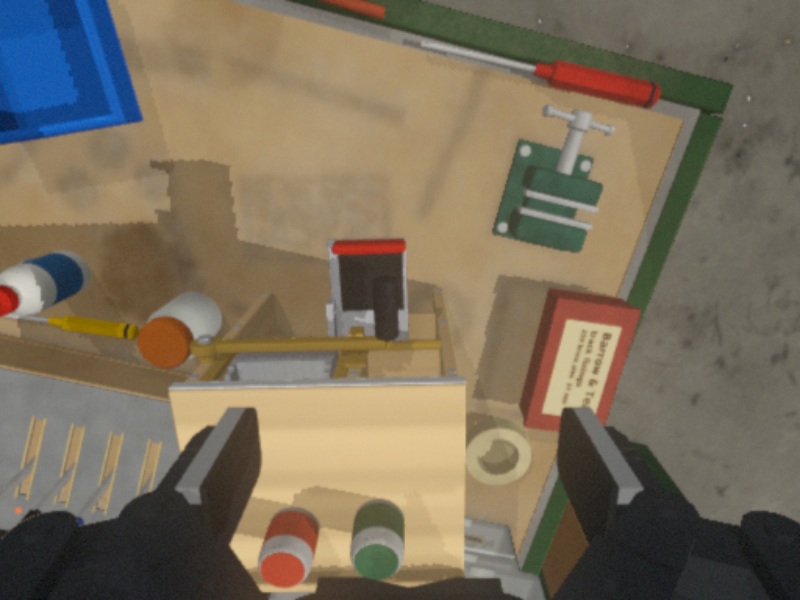

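Request:
{"fn": "send_rows", "kwargs": {
  "commands": "40 -0.58 -0.77 0 -0.08; 40 0 0 1 0; 40 0 0 1 0; 40 0 0 1 0; 40 0 0 1 0; 40 0 0 1 0; 40 0 0 0.8 0; 40 0 0 0.3 0; 5 0 0 0 0; 5 0 0 0 0; 5 0 0 0 0; 5 0 0 0 0; 5 0 0 0 0",
  "grip_force": 25
}}

```text
t: 3.65
tcp_pos: [0.526, 0.297, 0.1427]
tool_rot: [-0.122, 0.993, 0.0, 0.001]
force: [1.0, 0.4, -0.1]
finger_gap: 0.058
gripper_force: 0.0
```

Run:
```python
from h import *
rs()
s=fix(snap('wrist','w2.png'))
# arc deltas (dy,dz) in tool units for 14 steps to 1.97 rad
n=16;a=np.linspace(0,2.0,n+1);y=106*np.cos(a);z=106*np.sin(a)
print(np.c_[np.diff(y)/20,-np.diff(z)/20].round(2).tolist())
```

```text
t 3.65 rack [-36.   65.7 142.7] ytool-ry deg 0.32 F [ 1.   0.4 -0.1] gap 4.9 q6 -1.4854143443155277
[[-0.04, -0.66], [-0.12, -0.65], [-0.2, -0.63], [-0.28, -0.6], [-0.35, -0.56], [-0.42, -0.51], [-0.48, -0.46], [-0.53, -0.39], [-0.58, -0.32], [-0.61, -0.25], [-0.64, -0.17], [-0.66, -0.09], [-0.66, -0.01], [-0.66, 0.08], [-0.64, 0.16], [-0.62, 0.24]]
```

View pics/w2.png

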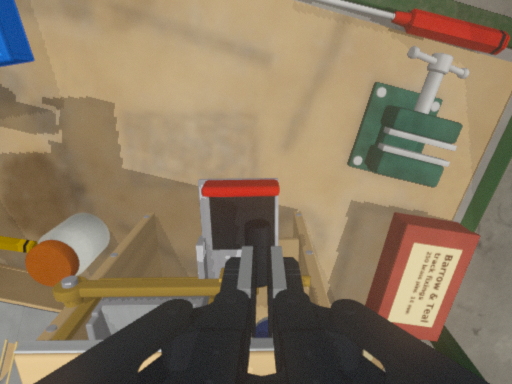

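Run:
```python
from h import *
rs()
s=fix(load('wrist'));p=readout.sense()['tcp_pos']
print('tcp px',proj(s,p),proj(s,np.array(p)-[0,0,.008]))
for z in (140,130,160):
  print([proj(s,wd((x,62,z))).round(0).tolist() for x in(-48,-34,-12)])
crop(s,190,160,340,290,5,'w2c.png')
```

```text
t 3.7 rack [-36.2  65.7 142.5] ytool-ry deg 0.32 F [ 0.2  0.1 -0.6] gap 4.8 q6 -1.4854961257837271
tcp px [262.76387587 246.16919127] [262.69415773 239.43356873]
[[256.0, 224.0], [256.0, 248.0], [256.0, 283.0]]
[[256.0, 216.0], [256.0, 239.0], [256.0, 273.0]]
[[255.0, 241.0], [255.0, 267.0], [255.0, 305.0]]
```

View pics/w2c.png

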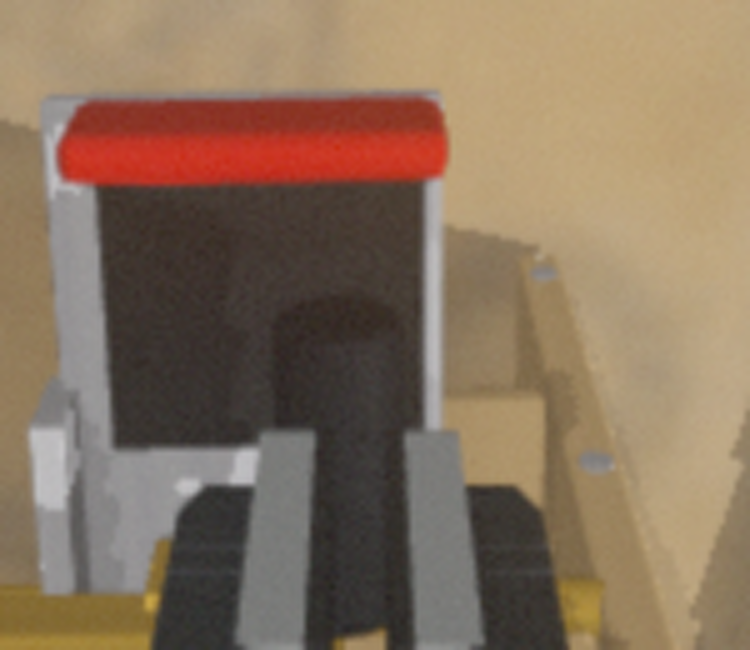

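Run:
```python
from h import *
a=fix(snap('scene'));b=fix(snap('side'))
c=[cv2.resize(a['pixels'][85:205,140:240,::-1],(500,600),interpolation=2),cv2.resize(b['pixels'][170:290,230:290,::-1],(300,600),interpolation=2)]
cv2.imwrite('pics/m1.png',np.hstack(c))
p=readout.sense()['tcp_pos']
for d in (-.008,0,.02): print((proj(a,p+np.array([0,0,d]))-[140,85])*5,(proj(b,p+np.array([0,0,d]))-[230,170])*5)
print((proj(a,wd((-48,62,140)))-[140,85])*5)
```

```text
[233.08898261 335.70582032] [264.67904897 347.49467675]
[231.13409719 323.50242387] [264.95606799 331.88618183]
[226.13874637 292.31888449] [265.66065086 292.18682068]
[219.93182215 342.32877903]
```

View pics/m1.png

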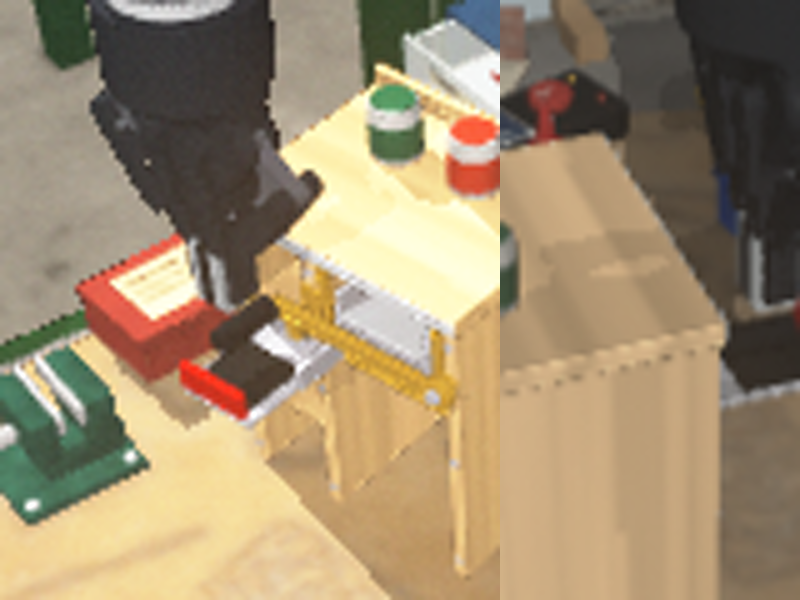

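Request:
{"fn": "send_rows", "kwargs": {
  "commands": "35 0 0 0 0; 35 -0.1 -0.15 0 0; 35 0 0 0 0; 35 0 0 0.3 0; 35 0 0 0.3 0; 5 0 0 0 0; 5 0 0 0 0; 5 0 0 0 0; 5 0 0 0 0; 5 0 0 0 0",
  "grip_force": 25
}}

```text
t: 4.63
tcp_pos: [0.5282, 0.2943, 0.1297]
tool_rot: [-0.122, 0.993, -0.0, 0.0]
force: [-0.1, 1.0, 0.2]
finger_gap: 0.059
gripper_force: 0.0
```

Request:
{"fn": "send_rows", "kwargs": {
  "commands": "5 0 0 0.15 0; 5 0 0 0 0"
}}

```text
t: 4.8
tcp_pos: [0.5286, 0.2945, 0.1286]
tool_rot: [-0.122, 0.993, 0.0, 0.001]
force: [-2.2, -1.0, 10.2]
finger_gap: 0.059
gripper_force: 4.9
```

Request:
{"fn": "send_rows", "kwargs": {
  "commands": "35 0 0 -0.3 0; 35 0.4 0 0 0; 35 0 0 0 0; 35 0 0 0.3 0; 35 0 0 0.3 0; 35 0 0 0.2 0; 35 0 0 0 0",
  "grip_force": 25
}}

```text
t: 5.38
tcp_pos: [0.5192, 0.292, 0.1147]
tool_rot: [-0.122, 0.993, -0.0, -0.002]
force: [-0.2, 0.0, 0.1]
finger_gap: 0.408
gripper_force: 0.0
```

No contact; close.

Request:
{"fn": "send_rows", "kwargs": {
  "commands": "5 0 0 0 0; 5 0 0 0 0; 5 0 0 0 0; 5 0 0 0 0; 5 0 0 0 0",
  "grip_force": 25
}}

```text
t: 5.8
tcp_pos: [0.52, 0.2933, 0.1166]
tool_rot: [-0.122, 0.993, 0.001, 0.0]
force: [-2.0, 4.4, -0.3]
finger_gap: 0.148
gripper_force: 26.2
```

Request:
{"fn": "send_rows", "kwargs": {
  "commands": "5 0 -0.04 -0.66 0; 5 0 -0.12 -0.65 0; 5 0 -0.2 -0.63 0; 5 0 -0.28 -0.6 0; 5 0 -0.35 -0.56 0; 5 0 -0.42 -0.51 0; 5 0 -0.48 -0.46 0; 5 0 -0.53 -0.39 0"
}}

```text
t: 6.47
tcp_pos: [0.5317, 0.2495, 0.2088]
tool_rot: [-0.121, 0.993, 0.004, 0.001]
force: [-5.5, 10.9, 12.2]
finger_gap: 0.144
gripper_force: 24.6
```

Request:
{"fn": "send_rows", "kwargs": {
  "commands": "5 0 -0.58 -0.32 0; 5 0 -0.61 -0.25 0; 5 0 -0.64 -0.17 0; 5 0 -0.66 -0.09 0; 5 0 -0.66 -0.01 0; 5 0 -0.66 0.08 0; 5 0 -0.64 0.16 0; 5 0 -0.55 0.2 0; 5 0 0 0 0; 5 0 0 0 0"
}}

```text
t: 7.3
tcp_pos: [0.5592, 0.148, 0.2233]
tool_rot: [-0.121, 0.993, -0.0, 0.006]
force: [-10.0, 0.3, 40.2]
finger_gap: 0.063
gripper_force: 28.3
```

Request:
{"fn": "send_rows", "kwargs": {
  "commands": "5 0 0 -0.5 0; 5 0 0 -1 0; 5 0 0 -1 0; 5 0 0 0 0; 5 0 0 0 0;5 0 0 0 0;5 0 0 0 0"
}}

```text
t: 7.88
tcp_pos: [0.5552, 0.148, 0.2623]
tool_rot: [-0.122, 0.993, -0.0, -0.001]
force: [-1.0, 0.9, 0.3]
finger_gap: 0.062
gripper_force: 0.0
```

Run:
```python
from h import *
rs()
a=fix(snap('scene'));w=fix(snap('wrist'))
c=[cv2.resize(a['pixels'][75:205,140:260,::-1],(400,433),interpolation=2),cv2.resize(w['pixels'][:,:,::-1],(400,300),interpolation=3)]
c[1]=cv2.copyMakeBorder(c[1],0,133,0,0,cv2.BORDER_CONSTANT)
cv2.imwrite('pics/m2.png',np.hstack(c))
y,z=-44+106*np.cos(2),140+106*np.sin(2)
print(y,z,(proj(a,wd((-48,y,z)))-[140,75])*400/120,proj(w,wd((-48,y,z)))*400/512+[400,0])
```

```text
t 7.88 rack [-42.9 -86.  262.3] ytool-ry deg 0.31 F [-1.   0.9  0.3] gap 5.3 q6 -1.7480445604344836
-88.1115646739971 236.38552724352226 [297.94771046 249.14050063] [602.39764688 170.92032085]
```

View pics/m2.png

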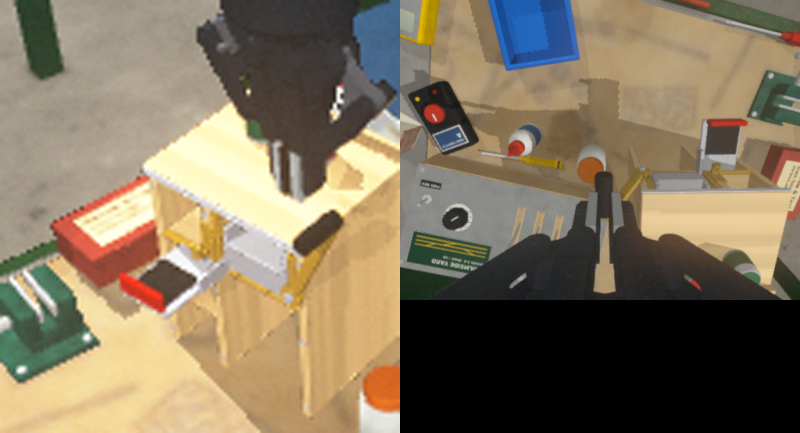

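Request:
{"fn": "send_rows", "kwargs": {
  "commands": "30 0 0 -1 1; 30 0 0 0 1; 30 0 0 0 1; 30 0 0 0 1; 30 0 0 0 1; 30 0 0 0 1; 30 0 0 0 1; 30 0 0 0 1; 30 0 0 0 1; 30 0 0 0 1; 30 0 0 0 1; 30 0 0 0 1; 30 0 0 0 1; 30 0 0 0 1; 30 0 0 0 1; 30 0 0 0 1; 30 0 0 0 1; 30 0 0 0 1; 30 0 0 0 1; 30 0 0 0 1",
  "grip_force": 40
}}

```text
t: 9.65
tcp_pos: [0.5557, 0.1483, 0.2826]
tool_rot: [0.546, 0.838, -0.001, -0.001]
force: [-0.0, 0.7, -0.2]
finger_gap: 0.352
gripper_force: 0.0
```

```bash
cat >> h.py <<'E'
from scipy.optimize import minimize
def bluemask(s,near):
    h=cv2.cvtColor(s['pixels'],cv2.COLOR_RGB2HSV); m=cv2.inRange(h,(105,150,60),(125,255,255))
    n,l,stt,c=cv2.connectedComponentsWithStats(m)
    u,v=proj(s,near)
    i=1+np.argmin([np.hypot(*(c[k]-[u,v])) - 0.05*stt[k,4] for k in range(1,n)]); print('blob',stt[i].tolist(),c[i].round(0))
    return (l==i)
def dishfit(ss,p0):
    V=np.array([(x,y,z) for x in(-57,57) for y in(-53,53) for z in(2,34)])/1000
    M=[bluemask(s,[p0[0],p0[1],.02]) for s in ss]
    def cost(p):
        t=0;c,q=np.cos(p[2]),np.sin(p[2])
        for s,m in zip(ss,M):
            uv=np.array([proj(s,[p[0]+c*v[0]-q*v[1],p[1]+q*v[0]+c*v[1],v[2]]) for v in V])
            hh=cv2.convexHull((uv*16).round().astype(np.int32)); I=np.zeros(m.shape,np.uint8); cv2.fillConvexPoly(I,hh,1,shift=4)
            t+=(I.astype(bool)^m).sum()/m.sum()
        return t
    r=minimize(cost,p0,method='Nelder-Mead',options=dict(initial_simplex=np.array(p0)+np.array([[0,0,0],[.01,0,0],[0,.01,0],[0,0,.1]])))
    return r.x,r.fun
E
python3 - <<'E'
from h import *
rs();st()
a=fix(snap('scene'));b=fix(snap('side'));w=fix(snap('wrist'))
p=[.443,.020,.365]
for ss in ([a],[b],[a,b]): print(dishfit(ss,p))
E
```

```text
t 9.65 rack [-42.3 -85.8 282.6] ytool-ry deg -79.88 F [-0.   0.7 -0.2] gap 30.1 q6 -0.34833304151428496
{'t': 9.65, 'q': [0.0666, 0.3877, 1.4733, -0.0002, 1.2826, -0.3483], 'tcp_pos': [0.5557, 0.1483, 0.2826], 'tool_rot': [0.5463, 0.8376, -0.0007, -0.0007], 'force': [-0.0394, 0.6939, -0.1708], 'finger_gap': 0.3523, 'gripper_force': 0.0}
blob [191, 242, 68, 65, 2491] [225. 273.]
(array([0.44302975, 0.02464688, 0.34503416]), np.float64(0.10959454034524288))
blob [274, 195, 53, 36, 978] [301. 212.]
(array([0.4435832 , 0.01692145, 0.4114631 ]), np.float64(0.4376278118609407))
blob [191, 242, 68, 65, 2491] [225. 273.]
blob [274, 195, 53, 36, 978] [301. 212.]
(array([0.44399502, 0.02345237, 0.39579539]), np.float64(0.5803366557233853))
```

Request:
{"fn": "send_rows", "kwargs": {
  "commands": "30 -0.30 -0.94 0.3 0.9; 30 -0.30 -0.94 0.3 0; 30 -0.30 -0.94 0.3 0; 30 -0.30 -0.94 0.3 0; 30 -0.30 -0.94 0.3 0; 30 -0.30 -0.94 0.3 0; 30 -0.30 -0.94 0.3 0; 30 -0.30 -0.94 0.3 0; 30 -0.30 -0.94 0.3 0; 30 -0.30 -0.94 0.3 0; 30 -0.30 -0.94 0.3 0; 30 0 0 0 0; 30 0 0 0 0"
}}

```text
t: 10.88
tcp_pos: [0.3857, 0.0133, 0.2176]
tool_rot: [0.571, 0.821, 0.0, -0.0]
force: [0.7, 0.1, 0.4]
finger_gap: 0.352
gripper_force: 0.0
```

Run:
```python
from h import *
rs();st()
w=fix(snap('wrist'))
p=[.443,.023,.35]
print(dishfit([w],p))
m=bluemask(w,[.443,.023,.02])
im=w['pixels'][:,:,::-1].copy()
for z in (.036,):
  c,q=np.cos(.35),np.sin(.35)
  pts=[proj(w,[.443+c*x-q*y,.023+q*x+c*y,z]) for x,y in((-.057,-.053),(.057,-.053),(.057,.053),(-.057,.053))]
  cv2.polylines(im,[np.int32(pts)],True,(0,255,0),1); print(np.round(pts))
cv2.circle(im,tuple(np.int32(proj(w,readout.sense()['tcp_pos']))),3,(0,0,255),-1)
cv2.imwrite('pics/w3.png',cv2.resize(im,(800,600)))
```

```text
t 10.88 rack [-239.4 -176.8  217.6] ytool-ry deg -83.32 F [0.7 0.1 0.4] gap 30.0 q6 -0.6124315268903602
{'t': 10.8833, 'q': [-0.2574, 0.197, 1.9871, 0.0003, 0.9581, -0.6124], 'tcp_pos': [0.3857, 0.0133, 0.2176], 'tool_rot': [0.5712, 0.8208, 0.0, -0.0003], 'force': [0.7416, 0.0892, 0.3639], 'finger_gap': 0.3516, 'gripper_force': 0.0}
blob [262, 124, 111, 99, 9853] [315. 172.]
(array([0.44504587, 0.01863056, 0.37001378]), np.float64(0.11580229371764944))
blob [262, 124, 111, 99, 9853] [315. 172.]
[[262. 221.]
 [365. 222.]
 [376. 124.]
 [262. 123.]]
```

View pics/w3.png

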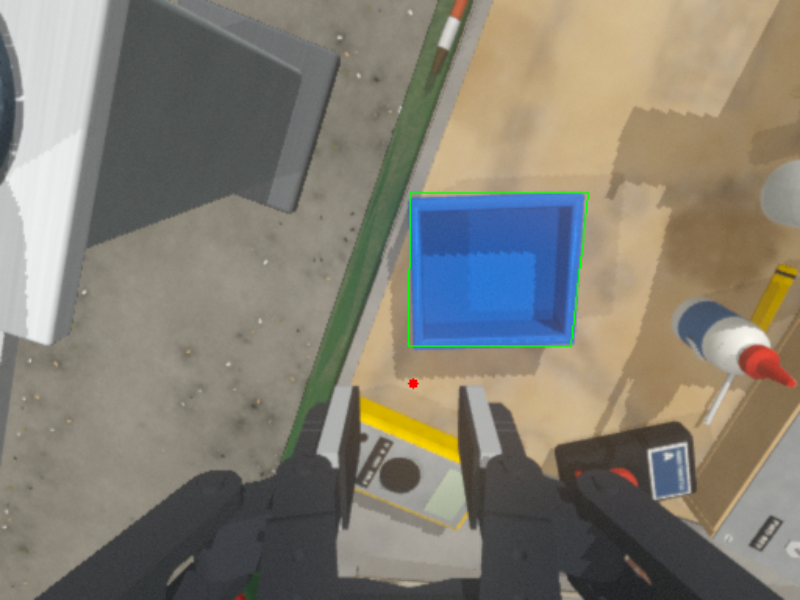

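Request:
{"fn": "send_rows", "kwargs": {
  "commands": "30 -0.53 0.2 0 0; 30 0 0 1 0; 30 0 0 1 0; 30 0 0 1 0; 30 0 0 1 0; 30 0 0 1 0; 30 0 0 1 0; 30 0 0 1 0; 30 0 0 1 0; 30 0 0 1 0; 30 0 0 0 0; 30 0 0 0 0"
}}

```text
t: 11.93
tcp_pos: [0.3945, 0.0049, 0.0368]
tool_rot: [0.571, 0.821, -0.0, -0.001]
force: [0.4, 0.0, 0.1]
finger_gap: 0.355
gripper_force: 0.0
```

Request:
{"fn": "send_rows", "kwargs": {
  "commands": "30 0 0 0.4 0; 30 0 0 0.4 0; 30 0 0 0 0"
}}

```text
t: 12.18
tcp_pos: [0.394, 0.0049, 0.0213]
tool_rot: [0.571, 0.821, 0.0, 0.0]
force: [0.7, 0.3, 0.2]
finger_gap: 0.352
gripper_force: 0.0
```

Request:
{"fn": "send_rows", "kwargs": {
  "commands": "30 0 0 0.3 0; 30 0 0 0.2 0; 30 0 0 0 0"
}}

```text
t: 12.43
tcp_pos: [0.3934, 0.005, 0.0113]
tool_rot: [0.571, 0.821, -0.0, -0.0]
force: [0.4, 0.6, -0.5]
finger_gap: 0.357
gripper_force: 0.0
```

Request:
{"fn": "send_rows", "kwargs": {
  "commands": "30 0 0 0.3 0; 30 0 0 0.2 0; 30 0 0 0 0"
}}

```text
t: 12.68
tcp_pos: [0.3932, 0.005, 0.0011]
tool_rot: [0.571, 0.821, -0.0, -0.0]
force: [-0.6, -0.8, -0.5]
finger_gap: 0.349
gripper_force: 0.0
```

Request:
{"fn": "send_rows", "kwargs": {
  "commands": "2 0 0 0 0; 2 0 0 0 0; 2 0 0 0 0; 2 0 0 0 0; 2 0 0 0 0",
  "grip_force": 50
}}

```text
t: 13.1
tcp_pos: [0.3934, 0.005, 0.0018]
tool_rot: [0.571, 0.821, -0.0, 0.0]
force: [-0.4, 0.9, -0.5]
finger_gap: 0.072
gripper_force: 49.5
```

Request:
{"fn": "send_rows", "kwargs": {
  "commands": "2 0 0 -0.6 0; 2 0 0 -0.8 0; 2 0 0 -0.6 0; 2 0 0 0 1; 2 0 0 0 0.68; 2 0.4 0.2 0 0; 2 0.78 0.4 0 0; 2 0.78 0.4 0 0; 2 0.78 0.4 0 0; 2 0.78 0.4 0 0; 2 0.78 0.4 0 0; 2 0.78 0.4 0 0; 2 0.78 0.4 0 0; 2 0.78 0.4 0 0; 2 0.78 0.4 0 0; 2 0.78 0.4 0 0; 2 0.78 0.4 0 0; 2 0.4 0.2 0 0; 2 0 0 0 0; 2 0 0 0 0"
}}

```text
t: 14.77
tcp_pos: [0.4417, 0.2102, 0.0415]
tool_rot: [0.617, 0.787, -0.001, -0.0]
force: [0.4, -0.6, -1.1]
finger_gap: 0.077
gripper_force: 49.4
```

Run:
```python
from h import *
rs()
```

```text
t 14.77 rack [-138.5    1.3   41.5] ytool-ry deg -89.89 F [ 0.4 -0.6 -1.1] gap 6.6 q6 -0.024666323617934756
```

Well placed. Lower, release, retreat.

Request:
{"fn": "send_rows", "kwargs": {
  "commands": "2 0 0 0.7 0; 2 0 0 0.7 0; 2 0 0 0.4 0; 2 0 0 0.15 0; 2 0 0 0 0"
}}

```text
t: 15.18
tcp_pos: [0.4415, 0.2091, 0.0023]
tool_rot: [0.618, 0.786, -0.001, -0.001]
force: [-0.2, -0.3, -0.3]
finger_gap: 0.076
gripper_force: 49.5
```

Request:
{"fn": "send_rows", "kwargs": {
  "commands": "22 0 0 0 0; 22 0 0 0 0; 22 0 0 0 0; 22 0 0 -0.3 0; 22 0 0 -1 0; 22 0 0 -1 0; 22 0 0 -1 0; 22 0 0 -1 0; 22 0 0 -1 0; 5 0 0 -1 0; 5 0 0 -1 0; 5 0 0 -1 0; 5 0 0 -1 0; 5 0 0 0 0"
}}

```text
t: 16.35
tcp_pos: [0.4449, 0.2107, 0.1929]
tool_rot: [0.618, 0.786, 0.003, 0.003]
force: [0.9, 1.1, 0.0]
finger_gap: 0.059
gripper_force: 0.0
```

Run:
```python
from h import *
rs()
a=fix(snap('scene'));w=fix(snap('wrist'))
p=[*wd((-85,0,0))[:2],.238]
for s in (a,w):
  x,f=dishfit([s],p);print(rk([x[0],x[1],0]).round(1),x[2]-.238,f)
```

```text
t 16.35 rack [-135.3    1.   192.9] ytool-ry deg -89.98 F [0.9 1.1 0. ] gap 5.1 q6 -0.023966919795094126
blob [166, 182, 61, 54, 1826] [197. 208.]
[-84.9  -0.4   0. ] 0.029123554133801965 0.10788608981380066
blob [255, 120, 116, 105, 10988] [311. 174.]
[-86.6  -6.3   0. ] -0.00845301555066566 0.16090280305788132
```

Request:
{"fn": "send_rows", "kwargs": {
  "commands": "5 0 0 0 -1; 5 0 0 0 -1; 5 0 0 0 -1; 5 0 0 0 -1; 5 0 0 0 -1; 5 0 0 0 -1; 5 0 0 0 -1; 5 0 0 0 -1; 5 0 0 0 -1; 5 0 0 0 -1; 5 0 0 0 -1; 5 0 0 0 -1; 5 0 0 0 -1; 5 0 0 0 -1; 5 0 0 0 -1; 5 0 0 0 -1; 5 0 0 0 -1; 5 0 0 0 -1; 5 0 0 0 -1; 5 0 0 0 -1"
}}

```text
t: 18.12
tcp_pos: [0.4412, 0.2097, 0.1873]
tool_rot: [-0.034, 0.999, -0.0, -0.002]
force: [-0.2, 0.7, -0.2]
finger_gap: 0.057
gripper_force: 0.0
```

Request:
{"fn": "send_rows", "kwargs": {
  "commands": "5 0 0 0 -1; 5 0 0 0 -1; 5 0 0 0 -0.5; 5 -0.9 0.55 0 0; 5 -0.9 0.55 0 0; 5 -0.9 0.55 0 0; 5 -0.9 0.55 0 0; 5 -0.9 0.55 0 0; 5 0 0 1 0; 5 0 0 1 0; 5 0 0 1 0; 5 0 0 0.9 0; 5 0 0 0 0; 5 0 0 0 0"
}}

```text
t: 19.28
tcp_pos: [0.5153, 0.2841, 0.1088]
tool_rot: [-0.119, 0.993, -0.0, -0.002]
force: [0.4, 0.5, 0.8]
finger_gap: 0.062
gripper_force: 0.0
```

Run:
```python
from h import *
rs()
```

```text
t 19.28 rack [-49.5  55.7 108.8] ytool-ry deg 0.0 F [0.4 0.5 0.8] gap 5.3 q6 -1.4950530889529956
```

Request:
{"fn": "send_rows", "kwargs": {
  "commands": "5 -0.1 0 0.2 0; 5 0 0 0 0; 5 0.3 0 0 0; 5 0.4 0 0 0; 5 0.4 0 0 0; 5 0.4 0 0 0; 5 0.4 0 0 0; 5 0.4 0 0 0; 5 0.3 0 0 0; 5 0 0 0 0"
}}

```text
t: 20.12
tcp_pos: [0.4657, 0.2723, 0.1066]
tool_rot: [-0.119, 0.993, -0.0, -0.002]
force: [-0.8, 0.5, -0.4]
finger_gap: 0.063
gripper_force: 0.0
```

Run:
```python
from h import *
rs()
```

```text
t 20.12 rack [-100.5   55.9  106.6] ytool-ry deg 0.01 F [-0.8  0.5 -0.4] gap 5.4 q6 -1.4877686054235748
```

Request:
{"fn": "send_rows", "kwargs": {
  "commands": "5 0.3 0 0 0; 5 0.2 0 0 0; 5 0.1 0 0 0; 5 0 0 0 0; 5 0 0 0 0"
}}

```text
t: 20.53
tcp_pos: [0.457, 0.2701, 0.1067]
tool_rot: [-0.119, 0.993, 0.0, 0.0]
force: [2.2, 0.3, -1.3]
finger_gap: 0.058
gripper_force: 1.3
```

```bash
cat >> h.py <<'E'
def lip(s,x0,z=.134):
    h=cv2.cvtColor(s['pixels'],cv2.COLOR_RGB2HSV); m=cv2.inRange(h,(0,180,90),(5,255,255))|cv2.inRange(h,(175,180,90),(180,255,255))
    n,l,q,c=cv2.connectedComponentsWithStats(m);u=proj(s,wd((x0,51,z*1000)))
    for i in range(1,n):
        if np.hypot(*(c[i]-u))<40 and q[i,4]>12: print('lip blob',q[i].tolist(),c[i].round(1),'rack@z',rk(onplane(s,c[i],z-.005)).round(1))
E
python3 - <<'E'
from h import *
rs()
w=fix(snap('wrist'));a=fix(snap('scene'))
lip(w,-123);lip(a,-123)
E
```

```text
t 20.53 rack [-109.5   55.9  106.7] ytool-ry deg -0.01 F [ 2.2  0.3 -1.3] gap 5.0 q6 -1.4859173598178608
lip blob [210, 229, 92, 22, 1121] [258.4 242.1] rack@z [-123.3   53.7  129. ]
lip blob [157, 171, 14, 12, 70] [163.9 176.5] rack@z [-125.6   51.2  129. ]
```

Request:
{"fn": "send_rows", "kwargs": {
  "commands": "5 0.15 0 0 0; 5 0.1 0 0 0; 5 0 0 0 0"
}}

```text
t: 20.88
tcp_pos: [0.4569, 0.27, 0.1077]
tool_rot: [-0.119, 0.993, 0.001, 0.006]
force: [8.6, 0.6, -2.4]
finger_gap: 0.059
gripper_force: 4.5
```

Request:
{"fn": "send_rows", "kwargs": {
  "commands": "5 -0.55 0 0 0; 5 -0.55 0 0 0; 5 0 0 0.25 0; 5 0 0 0.25 0; 5 0 0 0.25 0; 5 0 0 0.25 0; 5 0 0 0.25 0; 5 0 0 0.25 0; 5 0 0 0 0"
}}

```text
t: 21.63
tcp_pos: [0.4721, 0.2737, 0.0755]
tool_rot: [-0.119, 0.993, -0.0, -0.001]
force: [-1.1, -1.1, 0.8]
finger_gap: 0.055
gripper_force: 0.2
```

Run:
```python
from h import *
rs()
```

```text
t 21.63 rack [-94.   55.8  75.5] ytool-ry deg 0.0 F [-1.1 -1.1  0.8] gap 4.7 q6 -1.488656700926346
```

Request:
{"fn": "send_rows", "kwargs": {
  "commands": "5 0 0 0.25 0; 5 0 0 0.25 0; 5 0 0 0.15 0; 5 0 0 0.1 0; 5 0 0 0 0; 5 0 0 0 0; 5 0 0 0 0; 5 0 0 0 0"
}}

```text
t: 22.3
tcp_pos: [0.473, 0.274, 0.0618]
tool_rot: [-0.119, 0.993, -0.0, -0.0]
force: [-0.2, -0.4, 0.7]
finger_gap: 0.059
gripper_force: 0.6
```

Run:
```python
from h import *
rs()
w=fix(snap('wrist','w4.png'));b=fix(snap('side','s4.png'))
# lip angle estimate from wrist: expected lip-top centre pixel for theta
def tp(th,x,y,z,dr=60): # tray coord -> rack, rotated about (4,116)
    X=x-dr-4;Z=z+4; return (4+X*np.cos(th)-Z*np.sin(th)*1, y, 116+X*np.sin(th)+Z*np.cos(th))
h=cv2.cvtColor(w['pixels'],cv2.COLOR_RGB2HSV); m=cv2.inRange(h,(0,180,70),(6,255,255))|cv2.inRange(h,(174,180,70),(180,255,255))
n,l,q,c=cv2.connectedComponentsWithStats(m)
print([(q[i].tolist()) for i in range(1,n) if q[i,4]>100])
for th in (0,.35,.4,.45,.5,.55):
    print(th,[proj(w,wd(tp(th,x,y,z))).round(1).tolist() for x,y,z in((-66,74,14),(-66,28,14),(-60,74,14))])
```

```text
t 22.3 rack [-93.   55.8  61.8] ytool-ry deg 0.0 F [-0.2 -0.4  0.7] gap 5.0 q6 -1.4886435354698009
[[448, 87, 64, 38, 1405], [216, 213, 90, 13, 998]]
0 [[325.5, 259.5], [169.9, 259.7], [324.3, 277.1]]
0.35 [[305.8, 209.3], [197.9, 209.5], [305.9, 223.4]]
0.4 [[303.9, 207.4], [200.6, 207.5], [304.0, 220.9]]
0.45 [[302.1, 206.4], [203.2, 206.5], [302.3, 219.3]]
0.5 [[300.5, 206.1], [205.5, 206.2], [300.7, 218.4]]
0.55 [[298.9, 206.4], [207.7, 206.6], [299.3, 218.2]]
```

Request:
{"fn": "send_rows", "kwargs": {
  "commands": "5 0 0 0.1 0; 5 0 0 0.1 0; 5 0 0 0.05 0; 5 0 0 0.05 0; 5 0 0 0 0; 5 0 0 0 0; 5 0 0 0 0; 5 0 0 0 0; 5 0 0 0 0; 5 0 0 0 0"
}}

```text
t: 23.23
tcp_pos: [0.4731, 0.274, 0.0557]
tool_rot: [-0.119, 0.993, -0.0, -0.0]
force: [1.5, 0.7, 2.2]
finger_gap: 0.061
gripper_force: 1.0
```

Run:
```python
from h import *
rs()
w=fix(snap('wrist','w5.png'));a=fix(snap('scene'))
h=cv2.cvtColor(w['pixels'],cv2.COLOR_RGB2HSV); m=cv2.inRange(h,(0,180,70),(6,255,255))|cv2.inRange(h,(174,180,70),(180,255,255))
n,l,q,c=cv2.connectedComponentsWithStats(m)
print([(q[i].tolist()) for i in range(1,n) if q[i,4]>100])
c=[cv2.resize(w['pixels'][:,:,::-1],(440,330)),cv2.resize(a['pixels'][130:230,140:240,::-1],(330,330),interpolation=2)]
cv2.imwrite('pics/m3.png',np.hstack(c))
```

```text
t 23.23 rack [-92.9  55.8  55.7] ytool-ry deg 0.01 F [1.5 0.7 2.2] gap 5.2 q6 -1.4886694702090517
[[453, 87, 59, 37, 1331], [217, 217, 88, 14, 1017]]
```

View pics/m3.png

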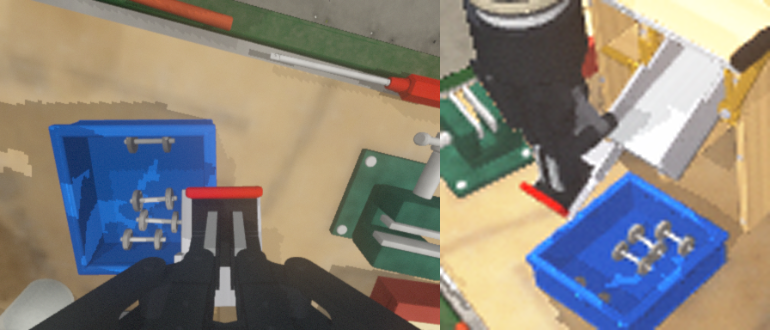

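Request:
{"fn": "send_rows", "kwargs": {
  "commands": "5 0 0 -0.25 0; 5 0 0 -0.25 0; 5 0 0 -0.25 0; 5 0 0 -0.25 0; 5 0 0 -0.25 0; 5 0 0 -0.25 0; 5 0 0 -0.25 0; 5 0 0 -0.25 0; 5 0 0 -0.25 0; 5 0 0 -0.3 0; 5 0 0 -1 0; 5 0 0 -1 0; 5 0 0 -0.5 0; 5 0.8 -0.4 0 0; 5 0.9 -0.4 0 0; 5 0.9 0 0 0; 5 0 0 0 0; 5 0 0 0 0"
}}

```text
t: 24.83
tcp_pos: [0.4262, 0.2462, 0.1569]
tool_rot: [-0.119, 0.993, 0.0, 0.0]
force: [0.0, -0.3, -0.1]
finger_gap: 0.06
gripper_force: 0.0
```

Run:
```python
from h import *
rs()
w=fix(snap('wrist'));lip(w,-123)
```

```text
t 24.83 rack [-145.    39.9  156.9] ytool-ry deg 0.0 F [ 0.  -0.3 -0.1] gap 5.2 q6 -1.5129405999111998
lip blob [295, 251, 25, 14, 199] [307.5 259.4] rack@z [-121.5   68.2  129. ]
lip blob [257, 257, 10, 9, 82] [261.5 261.3] rack@z [-120.2   39.1  129. ]
```

Request:
{"fn": "send_rows", "kwargs": {
  "commands": "5 0 0 1 0; 5 0 0 1 0; 5 0 0 0.5 0; 5 0 0 0 0; 5 -0.4 0 0 0; 5 -0.4 0 0 0; 5 -0.4 0 0 0; 5 -0.4 0 0 0; 5 -0.4 0 0 0; 5 -0.4 0 0 0; 5 -0.4 0 0 0; 5 -0.2 0 0 0; 5 0 0 0 0"
}}

```text
t: 25.97
tcp_pos: [0.4869, 0.2608, 0.107]
tool_rot: [-0.119, 0.993, 0.0, 0.002]
force: [-0.0, -0.6, 0.3]
finger_gap: 0.06
gripper_force: 0.0
```

Run:
```python
from h import *
rs()
```

```text
t 25.97 rack [-82.6  39.7 107. ] ytool-ry deg -0.0 F [-0.  -0.6  0.3] gap 5.1 q6 -1.5194007634478357
```

Push on until it meets the rack's back.

Request:
{"fn": "send_rows", "kwargs": {
  "commands": "5 -0.2 0 0 0; 5 -0.15 0 0 0; 5 -0.05 0 0 0; 5 0 0 0 0; 5 0 0 0 0"
}}

```text
t: 26.38
tcp_pos: [0.4926, 0.2623, 0.1067]
tool_rot: [-0.119, 0.993, 0.0, 0.0]
force: [-1.8, 0.2, 1.5]
finger_gap: 0.057
gripper_force: 0.9
```

Run:
```python
from h import *
rs()
w=fix(snap('wrist'));lip(w,-63)
```

```text
t 26.38 rack [-76.7  39.9 106.7] ytool-ry deg 0.0 F [-1.8  0.2  1.5] gap 4.9 q6 -1.5201324213143583
lip blob [304, 279, 35, 25, 668] [321.  291.1] rack@z [-64.5  67.6 129. ]
lip blob [256, 286, 12, 18, 134] [261.4 296.4] rack@z [-61.5  39.  129. ]
```

Request:
{"fn": "send_rows", "kwargs": {
  "commands": "5 -0.1 0 0 0; 5 -0.05 0 0 0; 5 0 0 0 0; 5 0 0 0 0"
}}

```text
t: 26.77
tcp_pos: [0.493, 0.2622, 0.1065]
tool_rot: [-0.119, 0.993, -0.001, -0.003]
force: [-5.6, -0.8, 5.4]
finger_gap: 0.058
gripper_force: 3.1
```

Run:
```python
from h import *
rs()
```

```text
t 26.77 rack [-76.3  39.7 106.5] ytool-ry deg 0.02 F [-5.6 -0.8  5.4] gap 4.9 q6 -1.520393094437245
```

Request:
{"fn": "send_rows", "kwargs": {
  "commands": "5 0.5 0 0 0; 5 0 0 -1 0; 5 0 0 -1 0; 5 0 0 -1 0; 5 0 0 -1 0; 5 0 0 -1 0; 5 0 0 -1 0; 5 0 0 -1 0; 5 0 -0.5 -1 0; 5 0 -1 -0.7 0; 5 0 -1 0 0; 5 -0.4 -1 0 0; 5 -0.4 -1 0 0; 5 -0.4 -1 0 0; 5 -0.4 -1 0 0; 5 -0.4 -1 0 0; 5 -0.4 -0.5 0 0; 5 0 0 0 0; 5 0 0 0 0"
}}

```text
t: 28.35
tcp_pos: [0.5704, 0.1164, 0.2805]
tool_rot: [-0.118, 0.993, 0.0, 0.0]
force: [-0.1, -0.2, 1.1]
finger_gap: 0.056
gripper_force: 0.0
```

Run:
```python
from h import *
rs()
w=fix(snap('wrist'));lip(w,-63)
```

```text
t 28.35 rack [ -35.5 -120.2  280.5] ytool-ry deg -0.06 F [-0.1 -0.2  1.1] gap 4.8 q6 -1.7988938825089622
lip blob [431, 141, 43, 7, 248] [451.7 144.5] rack@z [-62.4  56.6 129. ]
```

Request:
{"fn": "send_rows", "kwargs": {
  "commands": "5 0 -0.2 1 0; 5 0 0 1 0; 5 0 0 1 0; 5 0 0 0.8 0; 5 0 0 0 0; 5 0 0.4 0 0; 5 0 0.4 0 0; 5 0 0.4 0 0; 5 0 0.4 0 0; 5 0 0.4 0 0; 5 0 0.4 0 0; 5 0 0.4 0 0; 5 0 0 0 0"
}}

```text
t: 29.48
tcp_pos: [0.5572, 0.1688, 0.2049]
tool_rot: [-0.12, 0.993, 0.0, -0.0]
force: [0.5, -0.1, -0.9]
finger_gap: 0.059
gripper_force: 0.0
```

Run:
```python
from h import *
rs()
```

```text
t 29.48 rack [-36.  -66.2 204.9] ytool-ry deg 0.09 F [ 0.5 -0.1 -0.9] gap 5.1 q6 -1.7092626260246455
```

Request:
{"fn": "send_rows", "kwargs": {
  "commands": "5 0 0.4 0 0; 5 0 0.4 0 0; 5 0 0.4 0 0; 5 0 0.3 0 0; 5 0 0 0 0; 5 0 0 0 0; 5 0 0 0 0; 5 0 0 0 0; 5 0 0 0 0; 5 0 0 0 0; 5 0 0 0 0; 5 0 0 0 0; 5 0 0 0 0; 5 0 0 0 0; 5 0 0 0 0; 5 0 0 0 0; 5 0 0 0 0; 5 0 0 0 0; 5 0 0 0 0; 5 0 0 0 0"
}}

```text
t: 31.15
tcp_pos: [0.5508, 0.1961, 0.2047]
tool_rot: [-0.119, 0.993, -0.0, 0.0]
force: [0.4, 0.1, 0.2]
finger_gap: 0.058
gripper_force: 0.0
```

Run:
```python
from h import *
rs()
a=fix(snap('scene'));w=fix(snap('wrist'))
for nm,s in (('scene',a),('wrist',w)):
  h=cv2.cvtColor(s['pixels'],cv2.COLOR_RGB2HSV)
  # sample bar line brass pixels at angle 0 (front face/top) and peg darkness
  for th in (0,.05,.1,.2):
    pts=[(-12,-44+r*np.cos(th),140+r*np.sin(th)+4) for r in (20,40,60,75,90)]
    print(nm,th,[h[tuple(np.int32(proj(s,wd(p)).round())[::-1])].tolist() for p in pts],
     'peg',[s['pixels'][tuple(np.int32(proj(s,wd((x,-44+106*np.cos(th),144+106*np.sin(th)))).round())[::-1])].tolist() for x in(-44,-36,-28)])
```

```text
t 31.15 rack [-35.8 -38.1 204.7] ytool-ry deg 0.0 F [0.4 0.1 0.2] gap 5.0 q6 -1.6580484049783704
scene 0 [[20, 180, 193], [20, 183, 198], [21, 189, 216], [20, 183, 194], [21, 182, 223]] peg [[72, 61, 53], [69, 56, 47], [69, 58, 51]]
scene 0.05 [[20, 182, 211], [20, 183, 209], [21, 189, 216], [20, 180, 211], [21, 185, 219]] peg [[73, 61, 53], [75, 62, 56], [78, 66, 59]]
scene 0.1 [[20, 182, 211], [20, 183, 209], [21, 184, 220], [20, 183, 210], [18, 133, 196]] peg [[141, 67, 54], [184, 120, 84], [219, 170, 66]]
scene 0.2 [[20, 179, 205], [19, 148, 191], [173, 6, 178], [20, 185, 201], [20, 111, 239]] peg [[141, 67, 51], [231, 190, 128], [206, 165, 107]]
wrist 0 [[21, 150, 139], [21, 153, 142], [20, 144, 149], [21, 153, 152], [21, 151, 159]] peg [[67, 57, 51], [68, 61, 57], [68, 59, 54]]
wrist 0.05 [[21, 155, 145], [21, 152, 151], [21, 153, 167], [21, 149, 168], [20, 146, 168]] peg [[70, 61, 58], [71, 64, 58], [69, 63, 56]]
wrist 0.1 [[21, 155, 145], [21, 154, 166], [21, 151, 166], [21, 146, 164], [20, 140, 159]] peg [[73, 65, 60], [71, 64, 58], [73, 67, 59]]
wrist 0.2 [[21, 154, 162], [21, 156, 163], [16, 49, 126], [20, 145, 127], [18, 104, 172]] peg [[193, 172, 140], [157, 141, 118], [132, 110, 80]]
```

Request:
{"fn": "send_rows", "kwargs": {
  "commands": "5 0 1 0 0; 5 0 1 0 0; 5 0 1 0 0; 5 0 1 0 0; 5 0 1 0 0; 5 0 0 1 0; 5 0 0 1 0; 5 0 0 1 0; 5 0 0 0.6 0; 5 0 0 0.1 0; 5 0 0 0.1 0; 5 0 0 0.1 0; 5 0 0 0 0; 5 0 0 0 0"
}}

```text
t: 32.42
tcp_pos: [0.5261, 0.2933, 0.1288]
tool_rot: [-0.119, 0.993, 0.0, -0.001]
force: [-5.2, -0.6, 10.9]
finger_gap: 0.058
gripper_force: 4.9
```

Run:
```python
from h import *
rs()
```

```text
t 32.42 rack [-36.8  62.1 128.8] ytool-ry deg 0.01 F [-5.2 -0.6 10.9] gap 5.0 q6 -1.4864492870667811
```

Request:
{"fn": "send_rows", "kwargs": {
  "commands": "5 0 0 -0.3 0; 5 0 0 -1 0; 5 0 0 -1 0; 5 0 0 -1 0; 5 0 0 -1 0; 5 0 0 -1 0; 5 0.5 0.5 -1 0; 5 1 1 0 0; 5 1 1 0 0; 5 1 1 0 0; 5 1 1 0 0; 5 0 0 0 0; 5 0 0 0 0; 5 0 0 0 0; 5 0 0 0 0; 5 0 0 0 0; 5 0 0 0 0"
}}

```text
t: 33.83
tcp_pos: [0.4194, 0.359, 0.2526]
tool_rot: [-0.118, 0.993, -0.0, 0.0]
force: [-0.8, -0.8, 0.4]
finger_gap: 0.062
gripper_force: 0.0
```

Run:
```python
from h import *
rs()
a=fix(snap('scene'));w=fix(snap('wrist'))
lip(w,-63);lip(a,-63)
x,f=dishfit([a],[*wd((-85,0,0))[:2],.238]);print(rk([x[0],x[1],0]).round(1),x[2]-.238,f)
print('bar/peg',[a['pixels'][tuple(np.int32(proj(a,wd(p)).round())[::-1])].tolist() for p in((-40,62,142),(-12,0,142),(-12,-20,142))])
```

```text
t 33.83 rack [-125.   151.1  252.6] ytool-ry deg -0.08 F [-0.8 -0.8  0.4] gap 5.3 q6 -1.3020205009861088
lip blob [136, 240, 45, 10, 304] [156.5 245.6] rack@z [-62.4  51.9 129. ]
lip blob [176, 157, 13, 11, 68] [182.1 162. ] rack@z [-64.6  53.4 129. ]
blob [166, 183, 61, 53, 1611] [196. 209.]
[-85.4  -1.1   0. ] 0.07297453703703705 0.2569832402234637
bar/peg [[79, 60, 48], [195, 148, 58], [195, 147, 59]]
```

All in place: tray home, hasp closed, dish under the mouth.

```bash
python3 -c "
from station import sign_off
print(sign_off())"
```

```text
the job is handed in; nothing more can be done
None
```

The job is handed in at about 34 s: all four wheelsets were seen in the dish below the tray's mouth, the empty tray is fully home and the hasp is back down in its catch; pressing on the hasp's stop gave a brief 40 N wrist force through the fingers.

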